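# Clamp a deep-well plate on the plate shaker

### The arm

A 7-joint arm with a two-finger parallel gripper is mounted at the origin on a cart in front of the work surface, level with it; the furniture and walls round the work are solid. World frame = base frame: x ahead of the robot, y to its left, z up, the work surface at z = 0. Lengths are in m, angles in rad, forces in N, time in s.
With the tool pointing down it reaches from about 0.425 to 0.975 m from the base axis. Payload 16.7 kg.
Tool frame: the origin (TCP) lies midway between the tips of the shut fingers; the grasp point (between the pads) lies grasp_offset behind it (grasp_offset is the distance from the TCP to the grasp point, in m); z points along the fingers, y is the line along which they close (so a half turn about z gives the same grasp; the last joint's range is limited). The gripper opens to 85 mm and grips with 20 to 120 N. Pads are 22 mm wide; open, the fingers measure 114 mm over their backs; the gripper's body (76 mm by 85 mm) begins 54 mm behind the grasp point. The pads swing forward as they close: fully open they stand 13 mm farther back than shut.
Start: joints at [-1.254, 0.426, 0.074, 1.606, -0.034, 1.111, -0.067], TCP at [0.304, 0.603, 0.21] pointing down, gripper open.
Joint ranges: [-2.85, 2.85], [-0.5, 2.14], [-1.23, 1.37], [0.21, 2.46], [-1.02, 4.16], [0.16, 2.05], [-2.73, 2.73]. Speed limits (rad/s): [1.89, 1.89, 2.39, 2.39, 3.01, 3.01, 3.01].

### API

Orientations are given as a 3x3 rotation matrix whose columns are the frame's x, y, z axes.
In Python, from workcell import get_state, read_camera, get_calibration, finish_job, search_frame, grasp_offset gives the robot as it stands.
- The arm moves only by the tool send_rows, never from a script. Its argument "steps" is a list of rows, each an object with "xyz": the shift along the world's x, y, z in cm, a list of three; "dr": the turn, a rotation vector about the world's x, y, z in degrees, a list of three; "grip": the opening, from 0 (shut) to 1 (fully open). A call has 1 to 12 rows; each row shifts and turns the commanded pose from where the row before left it; what a row does not reach is not made up. A row lasts 1/10 s, in which the tool goes at most 50 mm and 8.59 degrees, less where a joint would pass 70% of its speed; a pose out of reach is approached as far as the arm can. A call with a gripper value outside its range is refused whole. The fingers move at their own pace and stop on an object; "grip_force" is the grip in N (left out, the last holds). Time passes only in rows, so rows that do not move let the fingers close. It gives the time, the measured TCP pose, the force, the opening and the grip force at its end, in the units of the state.
- get_state(): the state, without advancing time (a new reading comes with each control period).
- read_camera(name): name is "side" or "top"; returns the picture (420x560x3 uint8, red, green, blue); there is no depth.
- get_calibration(name): a dict with "fovy" (degrees; the focal length in pixels is half the picture's height over the tangent of half this angle, whatever the lens; pixels are square), "cx", "cy" (the principal point, pixels), "extrinsics" (4x4, takes a point from world to camera coordinates). Camera axes: x right, y down, z forward; pixel columns grow to the right and rows downward; lengths in m; the calibration is good to about 2 mm. A picture is of the moment at which its call begins. get_calibration takes no time and is no camera call.
- finish_job(): hands the job in; it is judged then, once.
Trained networks look in the newest picture that a camera, given by its name, has taken for a name from the list of things; names that differ only in an ending like _2 or _b are one class to them, and where a whole thing is asked for, a point or a joint stands for the part that bears it (a point fixed in the world has none). Each returns a list of dicts, best first, with "confidence" (0 to 1); they miss things now and then, are a little off and sometimes report something else, mostly with a low value. They report only what shows in the picture. A call takes as long as a camera call.
- search_frame(target, camera): "position" ([x, y, z] in m, in world coordinates, good to about 4 mm: the middle of the surface that is visible of it).
The state is a dict: "clock": time; "joint_positions": joint angles; "qvel": joint speeds; "joint_torque": joint torques, N m; "tool_pos": TCP position; "orientation": TCP orientation; "ft_force": force on the tool from outside, world axes, zero at the start; "moment": the same for the moment, N m; "gripper_width": opening from 0.0 (shut) to 1.0 (fully open); "grip_force": force on a finger pad.
Only numpy, scipy, OpenCV 4.12 (cv2) and the standard library are available. Lean on these libraries where they do the work, as an engineer would, in place of code of your own. Each camera call takes 0.05 s, during which the arm holds its last target. There are 200 camera calls.

### The job

Get the shaker ready to run. With your fingertips push the white deep-well plate along the deck, away from you, until it stands fully home against the rear rail; then push the red lever of the toggle clamp round past its dead point until it snaps into lock, so that the rubber foot holds the plate in the corner of both rails. Push lightly and do not grip or lift anything, and leave the flask, the vials and the timer round the shaker where they stand.

Things in the scene. Friction and masses are not known exactly. Their poses are not given: they have to be found in the camera images.
- shaker: Plate shaker, fixed: white housing 246 (x) x 264 (y) x 66 mm and above it a grey-blue anodised deck 220 (x) x 300 (y) mm, its flat top 88 mm above the bench. Origin: centre of its underside; x points to its rear (away from the operator), y to its left, z up. A toggle clamp, up to 42 mm above the deck, stands on the deck's left (x 20 to 65, y 0 to 138 mm). The deck in front of the plate is clear.
- plate: White 96-well deep-well plate, loose, 0.2 to 0.4 kg, 85.5 mm (x, short side) x 127.8 mm (y, long side) x 44 mm high, flat on the deck. Origin: centre of its underside; axes as the shaker's when square in the nest. It starts 25 to 45 mm short of the rear rail, 5 to 10 mm to the left of the right-hand rail, up to 3 degrees askew.
- plate_near_face (a point): Middle of the plate's near long face (towards the operator), 22 mm above the deck. Pushed at this spot or lower, along the shaker's +x, with 1 to 3 N, the plate slides on the deck without tipping and squares up on the rear rail.
- nest_home (a point): On the deck top: where the plate's origin comes when the plate stands home against both rails; axes as the shaker's. The plate is on the rear rail at x = 0 in this frame. Sideways (y) it starts 5 to 10 mm to the left, and the clamp itself pushes it over to the right-hand rail.
- rear_rail (a point): Middle of the near face of the dark rear rail, at its top edge: an upright fence along the shaker's y, 108 mm long, 5 mm thick, 30 mm high above the deck. The plate's far long side stops on it.
- right_rail (a point): Middle of the inner face of the dark right-hand rail, at its top edge: an upright fence along the shaker's x, 66 mm long, 5 mm thick, 30 mm high above the deck. The clamp presses the plate's right short side on it. Keep the arm clear of the man-high grey tank (370 mm across) to the right of the shaker and behind it.
- lever_angle (a joint): Angle of the clamp's lever about its upright pivot, rad; grows clockwise seen from above. Pivot to grip points (140 degrees - angle) counter-clockwise from the shaker's +x. Starts open at 0 to 0.3 (to the front left), turns easily and stays where left; at 0.6 to 1.1 the foot meets the plate, then a spring resists, up to 3 N at the grip; dead point 1.66, then snaps on to its stop, locked, 1.87.
- clamp_lever: The steel lever with its red grip, 108 mm long. Origin: on its upright pivot axis, 31 mm above the deck. If the lever is released before its dead point the foot's spring throws it back to about 1.0; past it, it snaps into lock and stays.
- lever_grip (a point): The lever's red grip: a round level bar 17 mm thick that reaches from 46 to 108 mm from the pivot. This point: on its axis, 75 mm from the pivot, 31 mm above the deck. Push its side that faces the operator and the plate, and follow its arc. It overhangs the deck's left edge as it swings; nothing stands in its way.
- clamp_foot: Round rubber foot, 21 mm across, 7 mm thick, on the clamp's sprung plunger, its axis 22 mm above the deck; the lever drives it to the right (-y of the shaker) by up to 25 mm on to the plate's left short side. It follows the lever; no need to touch it. Origin: on the plunger, behind the foot.
- erlenmeyer_1: Conical flask with blue liquid, 70 x 70 x 125 mm, loose, behind the shaker; origin: centre of its underside. Leave alone.
- vial_1: Small vial with a black cap, 21 x 21 x 51 mm, loose, on the bench to the left of the shaker; origin: centre of its underside. Leave alone.
- vial_4: Small vial with a blue cap, 21 x 21 x 51 mm, loose, on the bench to the left of the shaker; origin: centre of its underside. Leave alone.
- timer_1: Flat digital timer, 68 x 77 x 16 mm, loose, on the bench to the right of the shaker; origin: centre of its underside. Leave alone.

How it is judged:
On the way, in this order (a step that is already met when the one before it is completed fails the run):
1. the plate stands against the rear rail while the clamp is still open (x of plate in the frame of nest_home above -0.003 m and angle between the x axis of plate and the x axis of shaker, either way round below 0.04 rad and value of joint lever_angle below 0.8 rad), for 0.1 s.
2. the lever has gone past its dead point into lock (value of joint lever_angle above 1.8 rad), for 0.2 s.
At the end, for the whole second after the job is handed in: The lever rests locked past its dead point (over 1.8 rad), the rubber foot presses on the plate with more than 8 N, and the plate stands flat, square within 2 degrees and within 3 mm of home against both rails, at rest (value of joint lever_angle above 1.8 rad and contact force between clamp_foot and plate above 8 N and x of plate in the frame of nest_home between -0.003 and 0.003 m and y of plate in the frame of nest_home between -0.003 and 0.003 m and angle between the x axis of plate and the x axis of shaker, either way round below 0.035 rad and angle between plate's own z axis and vertical below 0.03 rad and linear speed of plate below 0.01 m/s); the robot touches nothing.
It fails at once if the plate was lifted or tipped (z of plate in the frame of nest_home above 0.004 m or z of plate in the frame of nest_home below -0.01 m or angle between plate's own z axis and vertical above 0.12 rad).
It fails at once if the flask, a vial or the timer was shifted by more than 15 mm, lifted or knocked over (distance of any of erlenmeyer_1, vial_1, vial_4, timer_1 from where it was at the start of the episode above 0.015 m or angle between any of erlenmeyer_1, vial_1, vial_4's own z axis and vertical above 0.3 rad).
It fails at once if the lever was gripped or forced instead of pushed (contact force between the fingers and clamp_lever above 30 N).
It also fails if it takes over 48 s, if anything falls off the work surface, if the arm or the gripper's body presses on something with over 40 N, if the wrist force passes 120 N, or if a joint passes its speed limit or range.

## Working session

There is one attempt and no reset: what is moved stays moved. The work goes in short steps, Python scripts to look and compute and a tool call to move; the robot and the scene stay as the last step left them, time stands still between calls to the robot, and variables do not carry over. Pictures are saved under pics/ and viewed, at most 10 in all, crops included, and the job is handed in when it is done.

Besides the shell and the picture viewer there is one more tool, called after "Emit:" as a command line: name --argument value ..., lists and objects as JSON in quotes. send_rows: Moves the arm, as the interface text tells. Its arguments: {"type":"object","properties":{"steps":{"type":"array"},"grip_force":{"type":"number"}},"required":["steps"]}

```bash
mkdir -p pics; python3 - <<'E'
from workcell import *
import cv2,numpy as np
s=get_state();print(s['clock'],s['tool_pos'],s['orientation'],s['gripper_width'],grasp_offset)
for c in ['top','side']:
    im=read_camera(c);cv2.imwrite(f'pics/{c}0.png',im[:,:,::-1])
    k=get_calibration(c);print(c,k['fovy'],k['cx'],k['cy'],np.round(k['extrinsics'],4).tolist())
    for t in ['shaker','plate','plate_near_face','rear_rail','right_rail','lever_grip','clamp_lever','clamp_foot','vial_1','vial_4']:
        r=search_frame(t,c);print(t,[(np.round(x['position'],3).tolist(),round(x['confidence'],2)) for x in r[:2]])
E
```

```text
0.0 [0.30359217 0.6023637  0.20921637] [[-8.92987215e-01  4.50081726e-01 -5.23502679e-04]
 [ 4.50082024e-01  8.92986409e-01 -1.20185261e-03]
 [-7.34511218e-05 -1.30885816e-03 -9.99999141e-01]] 0.9973300048480213 0.0187
top 44.30295641467139 276.3023357752173 208.07286528426602 [[-0.0273, -0.9996, -0.0013, 0.041], [-0.9708, 0.0268, -0.2383, 0.567], [0.2382, -0.0053, -0.9712, 1.2287], [0.0, 0.0, 0.0, 1.0]]
shaker [([0.465, 0.067, 0.087], 0.82)]
plate [([0.495, -0.019, 0.13], 0.82)]
plate_near_face [([0.493, -0.014, 0.125], 0.93)]
rear_rail [([0.461, 0.063, 0.089], 0.73)]
right_rail [([0.465, 0.066, 0.089], 0.9)]
lever_grip [([0.496, 0.18, 0.125], 0.65), ([0.431, 0.248, 0.047], 0.18)]
clamp_lever [([0.493, 0.178, 0.122], 0.76)]
clamp_foot [([0.53, 0.058, 0.119], 0.52)]
vial_1 []
vial_4 []
side 57.9425801223721 282.8952031454355 204.37107216435035 [[-0.9941, 0.1067, 0.0203, 0.5312], [0.0534, 0.6433, -0.7638, 0.0251], [-0.0946, -0.7582, -0.6452, 1.0046], [0.0, 0.0, 0.0, 1.0]]
shaker [([0.51, 0.118, 0.086], 0.75), ([0.536, 0.065, 0.116], 0.44)]
plate [([0.508, 0.013, 0.133], 0.95), ([0.498, 0.193, 0.122], 0.43)]
plate_near_face [([0.504, 0.009, 0.128], 0.63)]
rear_rail [([0.508, 0.11, 0.086], 0.78)]
right_rail [([0.509, 0.116, 0.089], 0.88)]
lever_grip [([0.501, 0.188, 0.123], 0.77)]
clamp_lever [([0.498, 0.192, 0.124], 0.74)]
clamp_foot [([0.531, 0.064, 0.121], 0.59)]
vial_1 [([0.563, 0.26, 0.044], 0.55), ([0.434, 0.259, 0.042], 0.46)]
vial_4 [([0.563, 0.26, 0.044], 0.55), ([0.434, 0.259, 0.042], 0.46)]
```

View pics/top0.png

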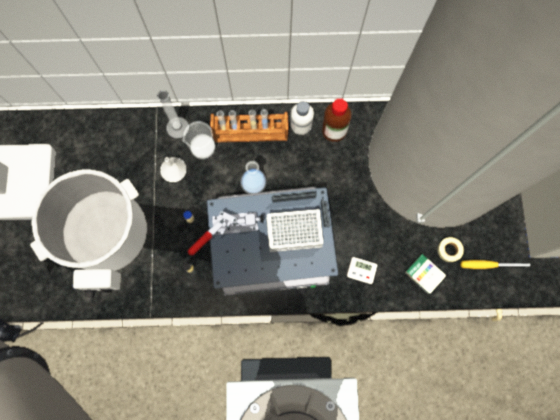

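View pics/side0.png

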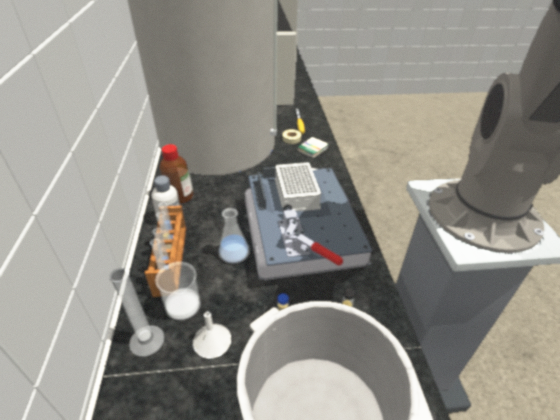

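```bash
python3 - <<'E'
import cv2
im=cv2.imread('pics/top0.png')[175:300,180:347]
cv2.imwrite('pics/c1.png',cv2.resize(im,None,fx=4.75,fy=4.75,interpolation=cv2.INTER_CUBIC))
E
```

```text
(no output)
```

View pics/c1.png

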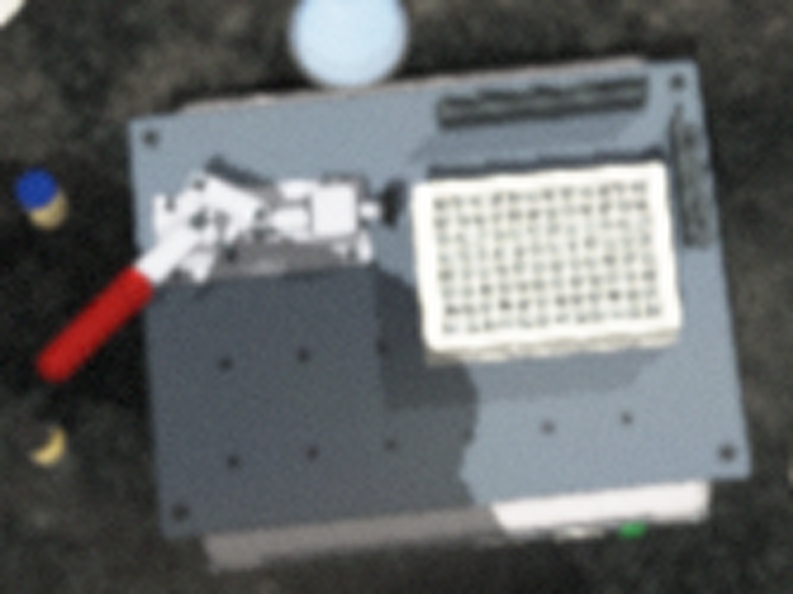

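```bash
cat > h.py <<'E'
import numpy as np,cv2
from workcell import *
def ray(c,uv,z,crop=None):
    k=get_calibration(c);E=np.array(k['extrinsics']);f=210/np.tan(np.radians(k['fovy']/2))
    uv=np.array(uv,float)
    if crop: uv=(uv+.5)/crop[2]-.5+np.array(crop[:2])
    d=np.c_[(uv[:,0]-k['cx'])/f,(uv[:,1]-k['cy'])/f,np.ones(len(uv))]@E[:3,:3]
    o=-E[:3,:3].T@E[:3,3]
    return o+d*((z-o[2])/d[:,2])[:,None]
def fit(local,pts):
    l=np.array(local,float);p=pts[:,:2];a=l-l.mean(0);b=p-p.mean(0)
    th=np.arctan2((a[:,0]*b[:,1]-a[:,1]*b[:,0]).sum(),(a*b).sum())
    R=np.array([[np.cos(th),-np.sin(th)],[np.sin(th),np.cos(th)]]);t=p.mean(0)-R@l.mean(0)
    return th,t,R,np.linalg.norm(l@R.T+t-p,axis=1)
E
python3 - <<'E'
from h import *
C=(180,175,4.75)
D=ray('top',[(130,120),(695,62),(748,470),(163,535)],.088,C)
th,t,R,e=fit([(.11,.15),(.11,-.15),(-.11,-.15),(-.11,.15)],D);print('shaker',np.degrees(th),t,e)
P=ray('top',[(413,183),(664,163),(681,328),(427,347)],.132,C)
tp,q,_,e=fit([(.04275,.0639),(.04275,-.0639),(-.04275,-.0639),(-.04275,.0639)],P);print('plate',np.degrees(tp),q,e,'local',R.T@(q-t))
for n,uv,z in [('grip end/near',[(50,372),(140,283)],.119),('pivot',[(203,215)],.125),('rear rail top near edge',[(440,128),(648,105)],.118),('right rail inner top',[(672,110),(688,245)],.118),('vials',[(45,443),(38,188)],.045)]:
    p=ray('top',uv,z,C);print(n,p[:,:2].round(4).tolist(),'local',((p[:,:2]-t)@R).round(4).tolist())
E
```

```text
shaker 4.562914827608351 [0.49286158 0.04030809] [0.00208876 0.00222563 0.0030442  0.00209546]
plate 3.020093891243982 [ 0.50220629 -0.01616043] [0.00104377 0.00109214 0.00096107 0.00158223] local [ 0.00482281 -0.05703295]
grip end/near [[0.4521, 0.2324], [0.4959, 0.1877]] local [[-0.0254, 0.1947], [0.0148, 0.1467]]
pivot [[0.5287, 0.1554]] local [[0.0449, 0.1119]]
rear rail top near edge [[0.5724, 0.0351], [0.5816, -0.0715]] local [[0.0788, -0.0115], [0.0795, -0.1185]]
right rail inner top [[0.5786, -0.0836], [0.508, -0.0883]] local [[0.0756, -0.1304], [0.0049, -0.1294]]
vials [[0.4264, 0.2468], [0.5639, 0.2523]] local [[-0.0498, 0.2111], [0.0877, 0.2057]]
```

Emit:
send_rows --steps '[{"xyz": [0, 0, 4], "dr": [0, 0, 0], "grip": 0}, {"xyz": [0, 0, 4], "dr": [0, 0, 0], "grip": 0}, {"xyz": [0, 0, 4], "dr": [0, 0, 0], "grip": 0}, {"xyz": [0.5, -3, 1], "dr": [0, 0, 3], "grip": 0}, {"xyz": [0.5, -3, 0], "dr": [0, 0, 3], "grip": 0}, {"xyz": [0.5, -3, 0], "dr": [0, 0, 3], "grip": 0}, {"xyz": [0.5, -3, 0], "dr": [0, 0, 3], "grip": 0}, {"xyz": [0.5, -3, 0], "dr": [0, 0, 3], "grip": 0}, {"xyz": [0.5, -3, 0], "dr": [0, 0, 3], "grip": 0}, {"xyz": [0.5, -3, 0], "dr": [0, 0, 3], "grip": 0}, {"xyz": [0.5, -3, 0], "dr": [0, 0, 3], "grip": 0}, {"xyz": [0.5, -3, 0], "dr": [0, 0, 3], "grip": 0}]'

```text
clock: 2.3
tool_pos: [0.3489, 0.3314, 0.34]
orientation: [[-1.0, -0.006, 0.0], [-0.006, 1.0, 0.0], [-0.0, 0.0, -1.0]]
ft_force: [1.2, 0.2, 0.2]
gripper_width: -0.0
grip_force: 0.0
```

Emit:
send_rows --steps '[{"xyz": [0.7, -3, 0], "dr": [0, 0, 1], "grip": 0}, {"xyz": [0.7, -3, 0], "dr": [0, 0, 1], "grip": 0}, {"xyz": [0.7, -3, 0], "dr": [0, 0, 1], "grip": 0}, {"xyz": [0.7, -3, 0], "dr": [0, 0, 1], "grip": 0}, {"xyz": [0.7, -3, 0], "dr": [0, 0, 0.3], "grip": 0}, {"xyz": [0.7, -3, 0], "dr": [0, 0, 0], "grip": 0}, {"xyz": [0.7, -3, 0], "dr": [0, 0, 0], "grip": 0}, {"xyz": [0.7, -3, 0], "dr": [0, 0, 0], "grip": 0}, {"xyz": [0.7, -3, 0], "dr": [0, 0, 0], "grip": 0}, {"xyz": [0.7, -3, 0], "dr": [0, 0, 0], "grip": 0}, {"xyz": [0.7, -3, 0], "dr": [0, 0, 0], "grip": 0}, {"xyz": [0.2, -2, 0], "dr": [0, 0, 0], "grip": 0}]'

```text
clock: 3.5
tool_pos: [0.428, -0.0194, 0.3401]
orientation: [[-0.997, -0.078, 0.001], [-0.078, 0.997, 0.0], [-0.001, 0.0, -1.0]]
ft_force: [-0.2, 0.5, 0.5]
gripper_width: 0.003
grip_force: 0.0
```

Emit:
send_rows --steps '[{"xyz": [0, 0, -4], "dr": [0, 0, 0], "grip": 0}, {"xyz": [0, 0, -4], "dr": [0, 0, 0], "grip": 0}, {"xyz": [0, 0, -4], "dr": [0, 0, 0], "grip": 0}, {"xyz": [0, 0, -4], "dr": [0, 0, 0], "grip": 0}, {"xyz": [0, 0, -3], "dr": [0, 0, 0], "grip": 0}, {"xyz": [0, 0, -2.5], "dr": [0, 0, 0], "grip": 0}, {"xyz": [0, 0, -2], "dr": [0, 0, 0], "grip": 0}, {"xyz": [0, 0, 0], "dr": [0, 0, 0], "grip": 0}]'

```text
clock: 4.3
tool_pos: [0.4264, -0.0176, 0.1032]
orientation: [[-0.997, -0.079, -0.003], [-0.079, 0.997, -0.002], [0.004, -0.001, -1.0]]
ft_force: [-0.1, 0.9, 0.6]
gripper_width: 0.002
grip_force: 0.0
```

```bash
python3 - <<'E'
from h import *
print(get_state()['tool_pos'],get_state()['ft_force'])
im=read_camera('top');cv2.imwrite('pics/t1.png',im[:,:,::-1])
cv2.imwrite('pics/c2.png',cv2.resize(im[175:300,180:347,::-1],None,fx=4.75,fy=4.75,interpolation=cv2.INTER_CUBIC))
im=read_camera('side');cv2.imwrite('pics/s1.png',im[:,:,::-1])
a=cv2.resize(im[150:290,230:390,::-1],None,fx=4.75,fy=4.75*.9,interpolation=cv2.INTER_CUBIC);cv2.imwrite('pics/s1c.png',a)
E
```

```text
[ 0.4263978  -0.01760467  0.10322007] [-0.09232974  0.87162953  0.63418851]
```

View pics/s1c.png

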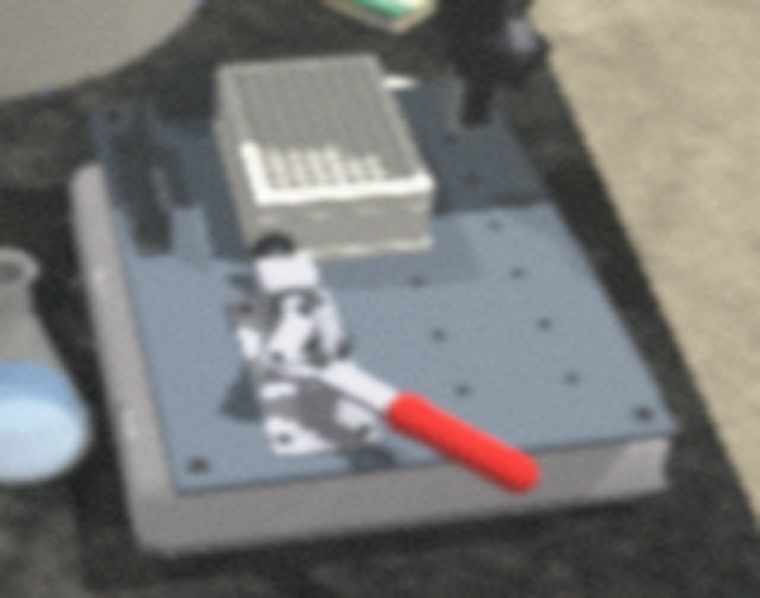

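Emit:
send_rows --steps '[{"xyz": [0.6, 0.05, 0], "dr": [0, 0, 0], "grip": 0}, {"xyz": [0.6, 0.05, 0], "dr": [0, 0, 0], "grip": 0}, {"xyz": [0.4, 0.03, 0], "dr": [0, 0, 0], "grip": 0}, {"xyz": [0.3, 0.02, 0], "dr": [0, 0, 0], "grip": 0}, {"xyz": [0.3, 0.02, 0], "dr": [0, 0, 0], "grip": 0}, {"xyz": [0.3, 0.02, 0], "dr": [0, 0, 0], "grip": 0}, {"xyz": [0.3, 0.02, 0], "dr": [0, 0, 0], "grip": 0}]'

```text
clock: 5.1
tool_pos: [0.4558, -0.0152, 0.1049]
orientation: [[-0.997, -0.079, -0.0], [-0.079, 0.997, -0.0], [0.0, -0.0, -1.0]]
ft_force: [-1.1, -0.4, 0.0]
gripper_width: 0.002
grip_force: 0.8
```

Emit:
send_rows --steps '[{"xyz": [0.4, 0.03, 0], "dr": [0, 0, 0], "grip": 0}, {"xyz": [0.4, 0.03, 0], "dr": [0, 0, 0], "grip": 0}, {"xyz": [0.4, 0.03, 0], "dr": [0, 0, 0], "grip": 0}]'

```text
clock: 5.4
tool_pos: [0.4681, -0.0142, 0.1049]
orientation: [[-0.997, -0.079, -0.0], [-0.079, 0.997, -0.0], [0.0, -0.0, -1.0]]
ft_force: [-1.8, -0.3, 0.9]
gripper_width: -0.0
grip_force: 0.6
```

Emit:
send_rows --steps '[{"xyz": [0.3, 0.02, 0], "dr": [0, 0, 0], "grip": 0}, {"xyz": [0.3, 0.02, 0], "dr": [0, 0, 0], "grip": 0}]'

```text
clock: 5.6
tool_pos: [0.474, -0.0139, 0.1049]
orientation: [[-0.997, -0.079, -0.0], [-0.079, 0.997, -0.0], [0.0, -0.0, -1.0]]
ft_force: [-1.7, -0.1, 0.6]
gripper_width: 0.0
grip_force: 0.6
```

Emit:
send_rows --steps '[{"xyz": [0.2, 0.02, 0], "dr": [0, 0, 0], "grip": 0}, {"xyz": [0.2, 0.02, 0], "dr": [0, 0, 0], "grip": 0}]'

```text
clock: 5.8
tool_pos: [0.4779, -0.0135, 0.1049]
orientation: [[-0.997, -0.079, -0.0], [-0.079, 0.997, -0.0], [0.0, -0.0, -1.0]]
ft_force: [-1.4, -0.2, 0.8]
gripper_width: 0.002
grip_force: 0.6
```

Emit:
send_rows --steps '[{"xyz": [0.15, 0.01, 0], "dr": [0, 0, 0], "grip": 0}]'

```text
clock: 5.9
tool_pos: [0.4794, -0.0134, 0.1049]
orientation: [[-0.997, -0.079, -0.0], [-0.079, 0.997, -0.0], [0.0, -0.0, -1.0]]
ft_force: [-0.9, -0.5, -0.3]
gripper_width: -0.002
grip_force: 0.5
```

Emit:
send_rows --steps '[{"xyz": [0.15, 0.01, 0], "dr": [0, 0, 0], "grip": 0}]'

```text
clock: 6.0
tool_pos: [0.4809, -0.0132, 0.1049]
orientation: [[-0.997, -0.079, -0.0], [-0.079, 0.997, -0.0], [0.0, -0.0, -1.0]]
ft_force: [-1.1, 0.1, 0.3]
gripper_width: 0.002
grip_force: 0.5
```

Emit:
send_rows --steps '[{"xyz": [0.1, 0.01, 0], "dr": [0, 0, 0], "grip": 0}]'

```text
clock: 6.1
tool_pos: [0.4819, -0.0131, 0.1049]
orientation: [[-0.997, -0.079, -0.0], [-0.079, 0.997, -0.0], [0.0, -0.0, -1.0]]
ft_force: [-1.1, -0.0, 0.1]
gripper_width: 0.001
grip_force: 0.5
```

Emit:
send_rows --steps '[{"xyz": [0.1, 0.01, 0], "dr": [0, 0, 0], "grip": 0}]'

```text
clock: 6.2
tool_pos: [0.4828, -0.0131, 0.1049]
orientation: [[-0.997, -0.079, -0.0], [-0.079, 0.997, -0.0], [0.0, -0.0, -1.0]]
ft_force: [-1.9, -0.3, -0.0]
gripper_width: -0.001
grip_force: 0.5
```

Emit:
send_rows --steps '[{"xyz": [0.1, 0.01, 0], "dr": [0, 0, 0], "grip": 0}]'

```text
clock: 6.3
tool_pos: [0.4838, -0.0129, 0.1049]
orientation: [[-0.997, -0.079, -0.0], [-0.079, 0.997, -0.0], [0.0, -0.0, -1.0]]
ft_force: [-0.9, 0.3, -0.3]
gripper_width: 0.002
grip_force: 0.5
```

Emit:
send_rows --steps '[{"xyz": [0.1, 0.01, 0], "dr": [0, 0, 0], "grip": 0}]'

```text
clock: 6.4
tool_pos: [0.4843, -0.013, 0.1048]
orientation: [[-0.997, -0.079, -0.001], [-0.079, 0.997, -0.0], [0.001, -0.0, -1.0]]
ft_force: [-6.9, -2.3, 4.0]
gripper_width: -0.001
grip_force: 3.4
```

```bash
python3 - <<'E'
from h import *
im=read_camera('side')
a=cv2.resize(im[150:290,230:390,::-1],None,fx=4.75,fy=4.75*.9,interpolation=cv2.INTER_CUBIC);cv2.imwrite('pics/s2c.png',a)
E
```

```text
(no output)
```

View pics/s2c.png

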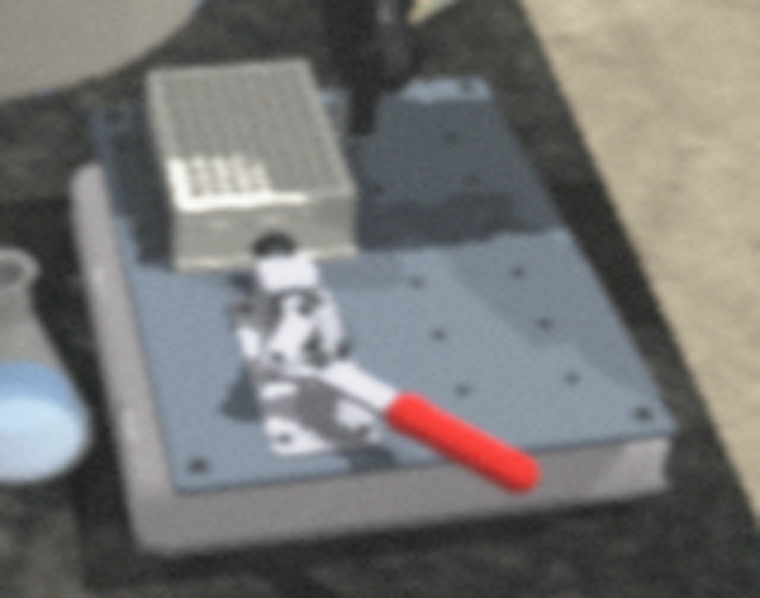

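Emit:
send_rows --steps '[{"xyz": [0.03, 0, 0], "dr": [0, 0, 0], "grip": 0}, {"xyz": [0, 0, 0], "dr": [0, 0, 0], "grip": 0}]'

```text
clock: 6.65
tool_pos: [0.4844, -0.0131, 0.1048]
orientation: [[-0.997, -0.079, -0.001], [-0.079, 0.997, -0.0], [0.001, -0.0, -1.0]]
ft_force: [-5.3, -1.9, 3.3]
gripper_width: 0.0
grip_force: 2.9
```

```bash
python3 - <<'E'
from h import *
for c in ['side','top']:
    im=read_camera(c)
    for t in ['plate','clamp_lever','lever_grip']: print(c,t,[(np.round(x['position'],3).tolist(),round(x['confidence'],2)) for x in search_frame(t,c)[:1]])
    if c=='top': cv2.imwrite('pics/c3.png',cv2.resize(im[175:300,180:347,::-1],None,fx=4.75,fy=4.75,interpolation=cv2.INTER_CUBIC))
E
```

```text
side plate [([0.542, 0.013, 0.132], 0.75)]
side clamp_lever [([0.498, 0.192, 0.122], 0.59)]
side lever_grip [([0.498, 0.19, 0.124], 0.98)]
top plate [([0.479, 0.126, 0.085], 0.54)]
top clamp_lever [([0.494, 0.182, 0.123], 0.67)]
top lever_grip [([0.497, 0.182, 0.13], 0.96)]
```

View pics/c3.png

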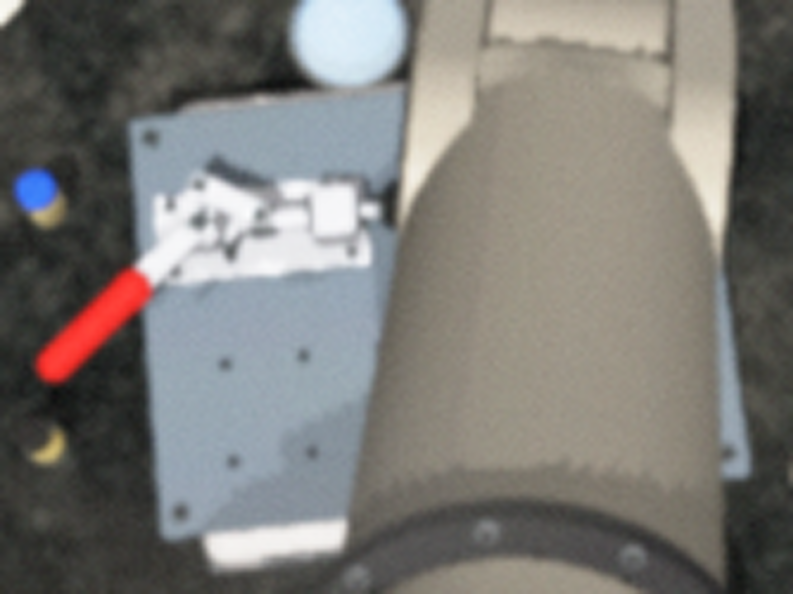

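Emit:
send_rows --steps '[{"xyz": [-0.5, -0.04, 0], "dr": [0, 0, 0], "grip": 0}, {"xyz": [-1.2, -0.1, 0], "dr": [0, 0, 0], "grip": 0}, {"xyz": [-1.8, -0.1, 0.2], "dr": [0, 0, 0], "grip": 0}, {"xyz": [0, 3, 0], "dr": [0, 0, 0], "grip": 0}, {"xyz": [0, 3, 0], "dr": [0, 0, 0], "grip": 0}, {"xyz": [0, 3, 0], "dr": [0, 0, 0], "grip": 0}, {"xyz": [0, 3, 0], "dr": [0, 0, 0], "grip": 0}, {"xyz": [0, 3, 0], "dr": [0, 0, 0], "grip": 0}, {"xyz": [0, 3, 0], "dr": [0, 0, 0], "grip": 0}, {"xyz": [0, 1.7, 0], "dr": [0, 0, 0], "grip": 0}, {"xyz": [0, 0, 0], "dr": [0, 0, 0], "grip": 0}]'

```text
clock: 8.15
tool_pos: [0.4496, 0.1836, 0.1069]
orientation: [[-0.997, -0.082, 0.0], [-0.082, 0.997, 0.0], [-0.0, 0.0, -1.0]]
ft_force: [0.6, -0.7, -0.1]
gripper_width: -0.002
grip_force: 0.0
```

```bash
python3 - <<'E'
from h import *
s=get_state();print(s['tool_pos'],s['ft_force'],s['joint_positions'])
im=read_camera('top');print([(np.round(x['position'],3).tolist(),round(x['confidence'],2)) for x in search_frame('plate','top')[:1]])
cv2.imwrite('pics/c4.png',cv2.resize(im[175:300,180:347,::-1],None,fx=4.75,fy=4.75,interpolation=cv2.INTER_CUBIC))
P=np.array([.528,.155])
for a in [.177,.4,.6,.8,1.0,1.2,1.4,1.6,1.75,1.87]:
    ph=np.radians(144.56)-a;u=np.array([np.cos(ph),np.sin(ph)]);t=np.array([u[1],-u[0]])
    d=np.arctan2(t[1],t[0])-np.radians(4.56);h=.011*abs(np.cos(d))+.0145*abs(np.sin(d))
    print(a,np.round(100*(P+.075*u-t*(.0085+h)),2))
E
```

```text
[0.44963385 0.18364317 0.10691159] [ 0.57213059 -0.65685793 -0.13375454] [-0.96859535  0.2736863   0.52305115  2.14410823 -0.19572788  0.76814838
  1.33312492]
[([0.53, -0.016, 0.127], 0.98)]
0.177 [45.68 19.02]
0.4 [46.75 20.58]
0.6 [48.05 21.75]
0.8 [49.63 22.6 ]
1.0 [51.04 23.09]
1.2 [52.35 23.35]
1.4 [53.77 23.36]
1.6 [55.22 23.07]
1.75 [56.31 22.65]
1.87 [57.14 22.17]
```

View pics/c4.png

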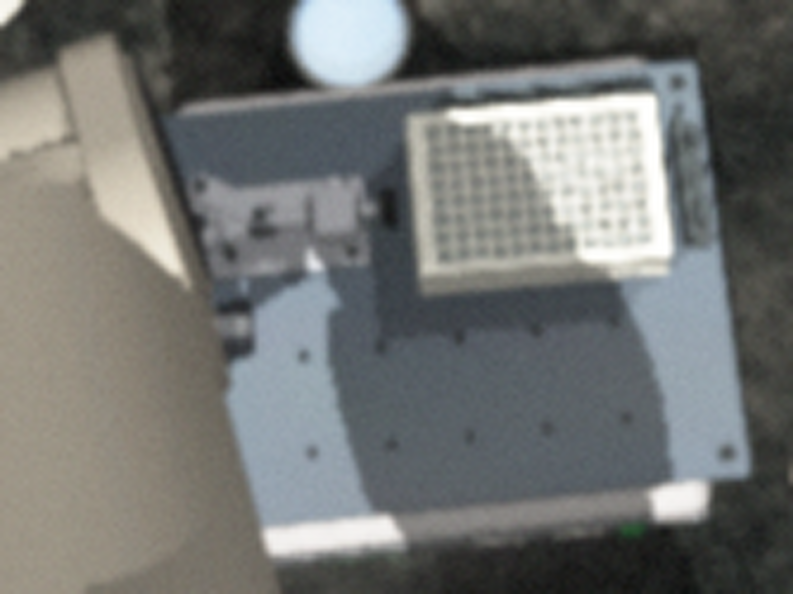

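Emit:
send_rows --steps '[{"xyz": [0.4, 0.4, 0], "dr": [0, 0, 0], "grip": 0}, {"xyz": [0.4, 0.5, 0], "dr": [0, 0, 0], "grip": 0}, {"xyz": [0.5, 0.6, 0], "dr": [0, 0, 0], "grip": 0}, {"xyz": [0.5, 0.7, 0], "dr": [0, 0, 0], "grip": 0}, {"xyz": [0.65, 0.6, 0], "dr": [0, 0, 0], "grip": 0}, {"xyz": [0.65, 0.57, 0], "dr": [0, 0, 0], "grip": 0}]'

```text
clock: 8.85
tool_pos: [0.4817, 0.2161, 0.1068]
orientation: [[-0.997, -0.08, -0.0], [-0.08, 0.997, -0.0], [0.0, -0.0, -1.0]]
ft_force: [0.4, -0.9, -0.3]
gripper_width: -0.005
grip_force: 0.0
```

```bash
python3 - <<'E'
from h import *
im=read_camera('side')
print([(np.round(x['position'],3).tolist(),round(x['confidence'],2)) for x in search_frame('lever_grip','side')[:1]])
cv2.imwrite('pics/s3c.png',cv2.resize(im[150:290,230:390,::-1],None,fx=4.75,fy=4.75*.9,interpolation=cv2.INTER_CUBIC))
E
```

```text
[([0.505, 0.177, 0.122], 0.82)]
```

View pics/s3c.png

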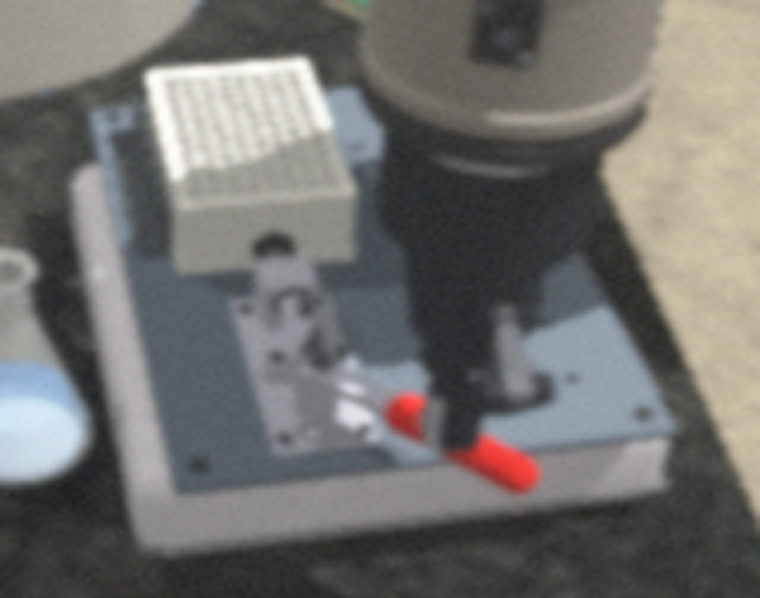

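Emit:
send_rows --steps '[{"xyz": [0, 0, 0.6], "dr": [0, 0, 0], "grip": 0}, {"xyz": [-1.2, -1.2, 0], "dr": [0, 0, 0], "grip": 0}, {"xyz": [-1.2, -1.2, 0], "dr": [0, 0, 0], "grip": 0}, {"xyz": [-1.2, -1.2, 0], "dr": [0, 0, 0], "grip": 0}, {"xyz": [0, 0, -0.6], "dr": [0, 0, 0], "grip": 0}, {"xyz": [0, 0, -0.6], "dr": [0, 0, 0], "grip": 0}, {"xyz": [0, 0, -0.4], "dr": [0, 0, 0], "grip": 0}, {"xyz": [0, 0, 0], "dr": [0, 0, 0], "grip": 0}]'

```text
clock: 9.75
tool_pos: [0.4451, 0.1796, 0.0963]
orientation: [[-0.997, -0.08, -0.001], [-0.08, 0.997, -0.001], [0.001, -0.001, -1.0]]
ft_force: [-0.2, -0.2, -0.2]
gripper_width: 0.0
grip_force: 0.0
```

```bash
python3 - <<'E'
from h import *
im=read_camera('side')
print(get_state()['tool_pos'])
cv2.imwrite('pics/s4c.png',cv2.resize(im[190:290,280:390,::-1],None,fx=7,fy=6,interpolation=cv2.INTER_CUBIC))
k=get_calibration('side');E=np.array(k['extrinsics']);f=210/np.tan(np.radians(k['fovy']/2));t=get_state()['tool_pos']
for dz in (0,.01,.02,.03):
    p=E[:3,:3]@(t+[0,0,dz])+E[:3,3];print(dz,(p[0]/p[2]*f+k['cx']-280)*7,(p[1]/p[2]*f+k['cy']-190)*6)
E
```

```text
[0.44521447 0.17953113 0.09653796]
0 401.5486121603817 356.2402745693473
0.01 405.50817055552125 335.5963450075569
0.02 409.5357470072904 314.59779004822116
0.03 413.63310934062025 293.2353927914419
```

View pics/s4c.png

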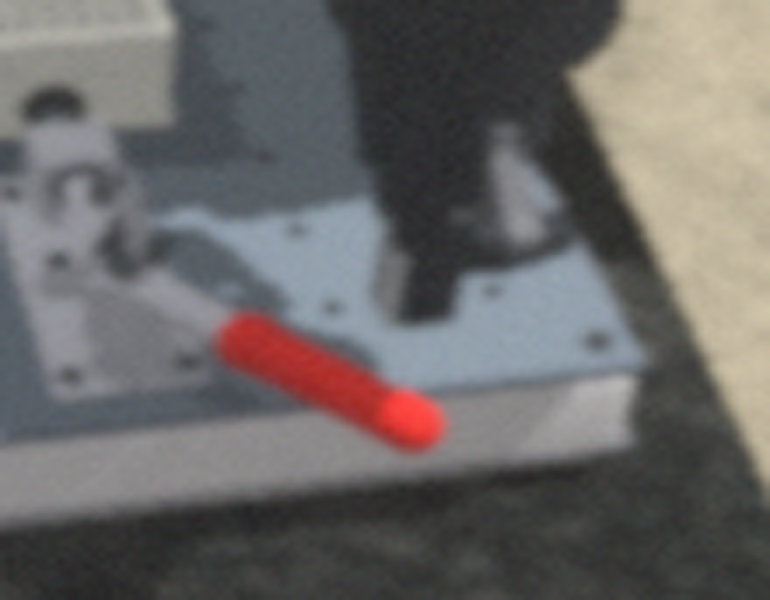

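Emit:
send_rows --steps '[{"xyz": [0, 0, -0.3], "dr": [0, 0, 0], "grip": 0}, {"xyz": [0, 0, -0.3], "dr": [0, 0, 0], "grip": 0}, {"xyz": [0, 0, -0.2], "dr": [0, 0, 0], "grip": 0}, {"xyz": [0, 0, 0], "dr": [0, 0, 0], "grip": 0}]'

```text
clock: 10.2
tool_pos: [0.4449, 0.1794, 0.0886]
orientation: [[-0.997, -0.079, -0.0], [-0.079, 0.997, -0.0], [0.0, -0.0, -1.0]]
ft_force: [-1.0, -0.1, 0.8]
gripper_width: 0.004
grip_force: 0.0
```

Emit:
send_rows --steps '[{"xyz": [0, 0, -0.2], "dr": [0, 0, 0], "grip": 0}, {"xyz": [0, 0, -0.1], "dr": [0, 0, 0], "grip": 0}, {"xyz": [0, 0, 0], "dr": [0, 0, 0], "grip": 0}]'

```text
clock: 10.5
tool_pos: [0.445, 0.1794, 0.0858]
orientation: [[-0.997, -0.079, -0.0], [-0.079, 0.997, -0.0], [0.0, -0.0, -1.0]]
ft_force: [0.8, -0.4, 0.8]
gripper_width: 0.002
grip_force: 0.0
```

Emit:
send_rows --steps '[{"xyz": [0.6, 0.5, 0], "dr": [0, 0, 0], "grip": 0}, {"xyz": [0.6, 0.6, 0], "dr": [0, 0, 0], "grip": 0}, {"xyz": [0.5, 0.7, 0], "dr": [0, 0, 0], "grip": 0}, {"xyz": [0.5, 0.8, 0], "dr": [0, 0, 0], "grip": 0}, {"xyz": [0.6, 0.6, 0], "dr": [0, 0, 0], "grip": 0}, {"xyz": [0.7, 0.6, 0], "dr": [0, 0, 0], "grip": 0}]'

```text
clock: 11.1
tool_pos: [0.4805, 0.2181, 0.0858]
orientation: [[-0.997, -0.08, -0.0], [-0.08, 0.997, -0.0], [0.0, -0.0, -1.0]]
ft_force: [-1.0, -1.6, 0.5]
gripper_width: -0.002
grip_force: 0.5
```

```bash
python3 - <<'E'
from h import *
im=read_camera('side');k=search_frame('lever_grip','side')
print([(np.round(x['position'],3).tolist(),round(x['confidence'],2)) for x in k[:1]])
h=cv2.cvtColor(im,cv2.COLOR_RGB2HSV);m=((h[...,0]<8)|(h[...,0]>172))&(h[...,1]>170)&(h[...,2]>90);m[:180]=0
v,u=np.nonzero(m);pts=np.c_[u,v].astype(float);c=pts.mean(0);w,V=np.linalg.eigh(np.cov((pts-c).T));d=V[:,1];s=(pts-c)@d
p=ray('side',[c+d*s.min(),c+d*s.max(),c],.119);print(p.round(4)[:,:2].tolist(),len(u));q=(p[0]-p[1])[:2];q*=np.sign(q[1])
print('angle',np.radians(144.56)-np.arctan2(q[1],q[0]))
E
```

```text
[([0.514, 0.201, 0.127], 0.74)]
[[0.5121, 0.1927], [0.4873, 0.2573], [0.4992, 0.2263]] 196
angle 0.5856204928943547
```

Emit:
send_rows --steps '[{"xyz": [0.8, 0.45, 0], "dr": [0, 0, 0], "grip": 0}, {"xyz": [0.8, 0.4, 0], "dr": [0, 0, 0], "grip": 0}, {"xyz": [0.7, 0.3, 0], "dr": [0, 0, 0], "grip": 0}, {"xyz": [0.7, 0.2, 0], "dr": [0, 0, 0], "grip": 0}]'

```text
clock: 11.6
tool_pos: [0.5107, 0.2312, 0.0859]
orientation: [[-0.997, -0.079, -0.0], [-0.079, 0.997, -0.0], [0.0, -0.0, -1.0]]
ft_force: [-0.5, -0.5, 0.9]
gripper_width: -0.0
grip_force: 0.3
```

Emit:
send_rows --steps '[{"xyz": [0.65, 0.13, 0], "dr": [0, 0, 0], "grip": 0}, {"xyz": [0.65, 0.13, 0], "dr": [0, 0, 0], "grip": 0}]'

```text
clock: 11.8
tool_pos: [0.5234, 0.2334, 0.0858]
orientation: [[-0.997, -0.079, -0.0], [-0.079, 0.997, -0.0], [0.001, -0.0, -1.0]]
ft_force: [-2.0, -0.7, -0.3]
gripper_width: 0.002
grip_force: 1.0
```

Emit:
send_rows --steps '[{"xyz": [0.7, 0, 0], "dr": [0, 0, 0], "grip": 0}, {"xyz": [0.7, 0, 0], "dr": [0, 0, 0], "grip": 0}]'

```text
clock: 12.0
tool_pos: [0.5374, 0.2334, 0.0858]
orientation: [[-0.997, -0.079, -0.001], [-0.079, 0.997, -0.0], [0.001, -0.0, -1.0]]
ft_force: [-2.2, -0.7, 0.7]
gripper_width: 0.005
grip_force: 1.2
```

Emit:
send_rows --steps '[{"xyz": [0.7, -0.15, 0], "dr": [0, 0, 0], "grip": 0}, {"xyz": [0.7, -0.15, 0], "dr": [0, 0, 0], "grip": 0}]'

```text
clock: 12.2
tool_pos: [0.5517, 0.2304, 0.0859]
orientation: [[-0.997, -0.079, 0.0], [-0.079, 0.997, -0.0], [-0.0, -0.0, -1.0]]
ft_force: [-2.2, -0.8, 0.2]
gripper_width: -0.0
grip_force: 0.5
```

Emit:
send_rows --steps '[{"xyz": [0.6, -0.2, 0], "dr": [0, 0, 0], "grip": 0}, {"xyz": [0.6, -0.22, 0], "dr": [0, 0, 0], "grip": 0}]'

```text
clock: 12.4
tool_pos: [0.5639, 0.2261, 0.086]
orientation: [[-0.997, -0.079, 0.001], [-0.079, 0.997, 0.0], [-0.001, -0.0, -1.0]]
ft_force: [-0.6, 0.2, 0.8]
gripper_width: 0.0
grip_force: 0.0
```

```bash
cat > lev.py <<'E'
from h import *
im=read_camera('side')
for n in ['lever_grip','plate','clamp_foot']: print(n,[(np.round(x['position'],3).tolist(),round(x['confidence'],2)) for x in search_frame(n,'side')[:1]])
h=cv2.cvtColor(im,cv2.COLOR_RGB2HSV);m=((h[...,0]<8)|(h[...,0]>172))&(h[...,1]>170)&(h[...,2]>90);m[:180]=0
v,u=np.nonzero(m);pts=np.c_[u,v].astype(float);c=pts.mean(0);w,V=np.linalg.eigh(np.cov((pts-c).T));d=V[:,1];s=(pts-c)@d
p=ray('side',[c+d*s.min(),c+d*s.max(),c],.119);print(p.round(4)[:,:2].tolist(),len(u));q=(p[0]-p[1])[:2];q*=np.sign(q[1])
print('angle',np.radians(144.56)-np.arctan2(q[1],q[0]))
cv2.imwrite('pics/lev.png',im[:,:,::-1])
E
python3 lev.py
```

```text
lever_grip [([0.586, 0.207, 0.126], 0.76)]
plate []
clamp_foot []
[[0.5752, 0.1936], [0.6111, 0.2206], [0.5932, 0.2071]] 127
angle 1.8781643811971884
```

Emit:
send_rows --steps '[{"xyz": [-0.8, 0.8, 0], "dr": [0, 0, 0], "grip": 0}, {"xyz": [-1, 0.8, 0], "dr": [0, 0, 0], "grip": 0}, {"xyz": [0, 0, 2], "dr": [0, 0, 0], "grip": 0}, {"xyz": [0, 0, 4], "dr": [0, 0, 0], "grip": 0}, {"xyz": [0, 0, 4], "dr": [0, 0, 0], "grip": 0}, {"xyz": [0, 0, 4], "dr": [0, 0, 0], "grip": 0}, {"xyz": [-2, 1, 4], "dr": [0, 0, 0], "grip": 0}, {"xyz": [-3, 1, 4], "dr": [0, 0, 0], "grip": 0}, {"xyz": [-3, 2, 0], "dr": [0, 0, 0], "grip": 0}, {"xyz": [-3, 2, 0], "dr": [0, 0, 0], "grip": 0}, {"xyz": [-2, 2, 0], "dr": [0, 0, 0], "grip": 0}, {"xyz": [0, 0, 0], "dr": [0, 0, 0], "grip": 0}]'

```text
clock: 13.8
tool_pos: [0.4115, 0.3257, 0.3051]
orientation: [[-0.996, -0.086, -0.001], [-0.086, 0.996, 0.001], [0.001, 0.001, -1.0]]
ft_force: [0.3, -0.3, 0.1]
gripper_width: 0.002
grip_force: 0.0
```

```bash
python3 lev.py; python3 - <<'E'
from h import *
im=read_camera('top')
a=cv2.resize(im[175:300,180:347,::-1],None,fx=4.75,fy=4.75,interpolation=cv2.INTER_CUBIC);cv2.imwrite('pics/c5.png',a)
print(get_state()['clock'],get_state()['ft_force'])
E
```

```text
lever_grip [([0.558, 0.189, 0.124], 0.74)]
plate [([0.547, 0.005, 0.131], 0.75)]
clamp_foot [([0.536, 0.049, 0.116], 0.63)]
[[0.5581, 0.1797], [0.6111, 0.2206], [0.5843, 0.1999]] 188
angle 1.8663386986431305
14.05 [ 0.98154143 -0.74543073  1.03972977]
```

View pics/c5.png

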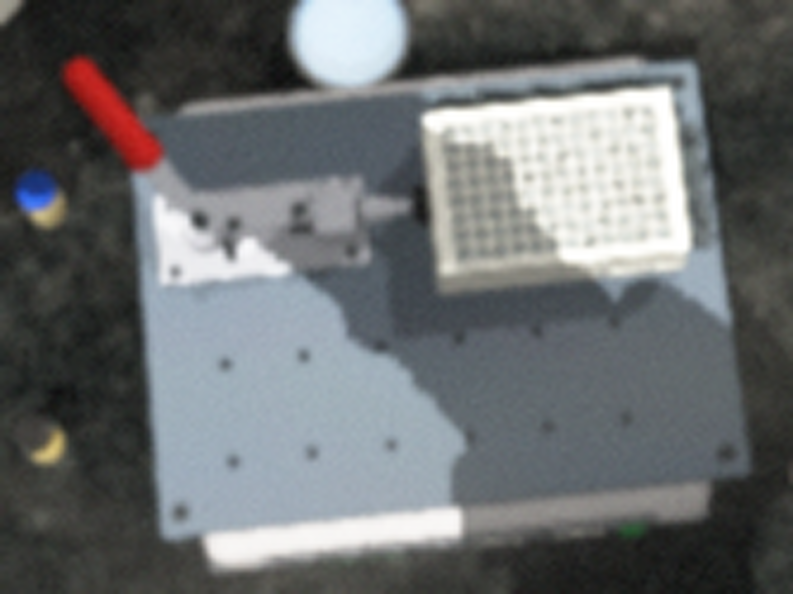

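```bash
python3 - <<'E'
from h import *
C=(180,175,4.75)
D=ray('top',[(130,120),(695,62),(748,470),(163,535)],.088,C);th,t,R,e=fit([(.11,.15),(.11,-.15),(-.11,-.15),(-.11,.15)],D)
L=[(.04275,.0639),(.04275,-.0639),(-.04275,-.0639),(-.04275,.0639)]
for q in ([(423,113),(673,88),(690,250),(438,270)],[(405,115),(655,95),(671,258),(420,274)]):
    a,p,_,e=fit(L,ray('top',q,.132,C));print(np.degrees(a-th),R.T@(p-t),e)
print(get_state()['tool_pos'],finish_job())
E
```

```text
-0.9416689882402965 [ 0.04240528 -0.06632166] [0.00229826 0.0007213  0.00134831 0.00226877]
-1.700812825651927 [ 0.04070265 -0.05689614] [0.0014659  0.00116304 0.00102499 0.00255679]
the job is handed in; nothing more can be done
[0.41598596 0.32159496 0.30506559] None
```

The plate is home against both rails and the lever snapped into lock, reading about 1.87 rad in the side camera. The arm is clear, the flask and both vials are unmoved in the last picture, and the job was handed in at about 14 s. The foot force and the timer were not checked.

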